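# Log the reading, unlatch the gauge arm and hold it up off its ball

## Robot

A 7-joint arm with a two-finger parallel gripper is mounted at the origin on a cart in front of the work surface, level with it; the furniture and walls round the work are solid. World frame = base frame: x ahead of the robot, y to its left, z up, the work surface at z = 0. Lengths are in mm, angles in rad, forces in N, time in s.
With the tool pointing down it reaches from about 425 to 825 mm from the base axis. Payload 3.6 kg.
Tool frame: the origin (TCP) lies at the very end of the fingers, on their centre line; the grasp point (between the pads) lies 19 mm behind it (r.tcp_to_grasp is the distance from the TCP to the grasp point, in mm); y points along the fingers, x is the direction in which the jaws open and shut, and the axes are right-handed (so a half turn about y gives the same grasp; the last joint's range is limited). The gripper opens to 93 mm and grips with 3 to 60 N. Pads are 15 mm wide; open, the fingers measure 128 mm over their backs; the gripper's body (75 mm by 188 mm) begins 65 mm behind the grasp point.
Start: joints at [-1.357, 0.615, -0.013, 1.423, 0.008, 1.103, -0.04], TCP at [154.979, 631.224, 218.64] pointing down, gripper open.
Joint ranges: [-3.12, 3.12], [-0.3, 2.06], [-1.34, 1.32], [0.26, 2.42], [-1.36, 4.5], [0.01, 1.98], [-2.84, 2.84]. Speed limits (rad/s): [2.79, 2.79, 3.14, 3.14, 3.14, 3.14, 3.14].

## Interface

Orientations are given as a 3x3 rotation matrix whose columns are the frame's x, y, z axes.
In Python, from plant import telemetry, vision, ticket, r gives the robot as it stands.
- The arm moves only by the tool step_arm, never from a script. Its argument "rows" is a list of rows, each an object of numbers: "hand": the opening in per cent of the stroke, from 0 (shut) to 100 (fully open); "tx", "ty", "tz": the shift along the world's x, y, z in mm; "rx", "ry", "rz": the turn, a rotation vector about the world's x, y, z in degrees. In form: [{"hand": .., "tx": .., "ty": .., "tz": .., "rx": .., "ry": .., "rz": ..}, ...]. A call has 1 to 5 rows; each row is the pose to reach, as a shift and turn from the pose commanded when the call began; what a row does not reach only later rows make up. A row lasts 1/8 s, in which the tool goes at most 62.5 mm and 10.7 degrees, less where a joint would pass 70% of its speed; a pose out of reach is approached as far as the arm can. A call with a gripper value outside its range is refused whole. The fingers move at their own pace and stop on an object; "squeeze" is the grip in N (left out, the last holds). Time passes only in rows, so rows that repeat a pose let the fingers close. It gives the time, the measured TCP pose, the force and the opening at its end, in the units of the state.
- telemetry.get_obs(): the state, without advancing time (a new reading comes with each control period).
- vision.read_camera(name): name is "scene" or "top"; returns the picture (420x560x3 uint8, red, green, blue); there is no depth.
- vision.camera_info(name): a dict with "mtx" (3x3 intrinsics, pixels), "origin" and "attitude" of the camera in the world. Camera axes: x right, y up, looking along -z (the intrinsics and any distortion apply to the point x, -y, -z); pixel columns grow to the right and rows downward; lengths in mm; the calibration is good to about 2 mm. A picture is of the moment at which its call begins. camera_info takes no time and is no camera call.
- ticket.job_done(): hands the job in, once; it reports no verdict.
The state is a dict: "t": time; "joint_pos": joint angles; "dq": joint speeds; "joint_torque": joint torques, N m; "tcp_pos": TCP position; "ee_rot": TCP orientation; "wrist_force": force on the tool from outside, world axes, zero at the start; "wrist_torque": the same for the moment, N m; "finger_gap": finger opening in mm.
Only numpy, scipy, OpenCV 4.12 (cv2) and the standard library are available. Lean on these libraries where they do the work, as an engineer would, in place of code of your own. Each camera call takes 0.05 s, during which the arm holds its last target.

## Task

The pin in the bench gauge has been measured: on the gauge's key box press the yellow key (freeze the reading), then the blue key (log it), then the red key (standby), one at a time, each fully down. Then pull the black latch knob all the way out sideways against its spring and, keeping it out, lift the hinged gauge arm off its ball by that knob. Finish while still holding the knob, with the arm held still and its socket at least 6 cm above the ball so that a colleague can change the pin; leave the pin in its V block, the gauge block and the loupe on the plate where they are.

Things in the scene. Friction and masses are not known exactly. Their poses are not given: they have to be found in the camera images.
- gauge: the bench gauge, fixed to the worktop: aluminium plate 270 (x) x 210 (y) x 18 mm, origin at the centre of its underside; x from the ball end to the hinge end (away from the robot), y left, z up. Arm along x at y = -30, 24 wide, top 125 high, its round indicator up to 186 mm high at x = +30, y = -54 to -6. Key box at x = -18 to +108, y = +30 to +92, 58 mm high (all mm, from the worktop)
- ball (a point): centre of the white reference ball, diameter 25 mm, on its post at the gauge's near end, 105 mm above the worktop; at x = -95, y = -30 mm in the gauge's frame
- hinge (a point): middle of the arm's hinge axis, 105 mm above the worktop, at x = +95, y = -30 mm in the gauge's frame; the axis is parallel to the gauge's y
- socket (a point): centre of the arm's cup-shaped socket (outer diameter 42 mm, 36 mm high), 190 mm from the hinge axis; it coincides with the ball's centre while the arm is down
- gauge_arm (a joint): angle of the hinged arm in rad: 0 seated on the ball, grows as the ball end rises, stop at 0.9. Nothing keeps it up: it falls back when let go (2 to 3.5 N at the knob carry it)
- latch (a joint): how far the latch is pulled out, in m: 0 shut, 0.020 at its stop. The spring pulls it shut with 3 N, 6 N at the stop. Its pin passes under the ball and locks the arm down until it is out by more than 0.013; it must stay out until the socket has risen some 30 mm
- latch_knob: black latch knob at the left of the socket, carried by the arm: cylinder 22 mm dia and 22 mm long, with a 28 mm flange 5 mm thick at its outer end; axis level along the gauge's y. Origin on the axis, 13 mm from the inner end and 9 mm from the flange, 91 mm above the worktop when shut. Pulls out to the gauge's +y. Spins freely on its axis (ignore its orientation). Grip from above, fingers on its two sides along the gauge's x
- key_yellow_top (a point): centre of the top of the yellow round key (farthest from the socket end in the row of three along the gauge's x, 33 mm apart), cap diameter 19 mm, its top 67 mm above the worktop when up; press it straight down
- key_blue_top (a point): centre of the top of the blue round key (nearest the socket end in the row of three along the gauge's x, 33 mm apart), cap diameter 19 mm, its top 67 mm above the worktop when up; press it straight down
- key_red_top (a point): centre of the top of the red round key (in the middle in the row of three along the gauge's x, 33 mm apart), cap diameter 19 mm, its top 67 mm above the worktop when up; press it straight down
- key_yellow (a joint): travel of the yellow key in m: 0 up, 0.004 fully down; it needs about 2 N to start and 4.2 N at the bottom and springs back; it counts as pressed beyond 0.003
- key_blue (a joint): travel of the blue key in m: 0 up, 0.004 fully down; it needs about 2 N to start and 4.2 N at the bottom and springs back; it counts as pressed beyond 0.003
- key_red (a joint): travel of the red key in m: 0 up, 0.004 fully down; it needs about 2 N to start and 4.2 N at the bottom and springs back; it counts as pressed beyond 0.003
- test_pin_c (a point): centre of the measured steel pin, 14 mm diameter, 70 mm long, lying in the V block under the arm; leave it there
- setting_block: small steel gauge block 35 x 30 x 9 mm lying on the plate to the right of the arm; origin at the centre of its underside; leave it
- stand_loupe: black stand loupe, 38 mm diameter, 43 mm high, standing on the plate to the right of the socket; origin at the centre of its underside; leave it

How it is judged:
By the outcome, as a careful person would: the job done as asked, in the order asked, and still so for the second after the job is handed in, while the arm keeps its last pose, push and grip.
It also fails if it takes over 51 s, if anything falls off the work surface, if the arm or the gripper's body presses on something with over 40 N, if the wrist force passes 120 N, or if a joint passes its speed limit or range.

## Working session

There is one attempt and no reset: what is moved stays moved. The work goes in short steps, Python scripts to look and compute and a tool call to move; the robot and the scene stay as the last step left them, time stands still between calls to the robot, and variables do not carry over. Pictures are saved under pics/ and viewed, and the job is handed in when it is done.

Besides the shell and the picture viewer there is one more tool, called by a JSON object that holds its "op" and its "data". step_arm: Moves the arm, as the interface text tells. Its arguments: {"type":"object","properties":{"rows":{"type":"array"},"squeeze":{"type":"number"}},"required":["rows"]}

```bash
mkdir -p pics; ls; python3 - <<'E'
from plant import telemetry, vision, ticket, r
import cv2, numpy as np
print(telemetry.get_obs()); print(r.tcp_to_grasp)
for n in("scene","top"):
    im=vision.read_camera(n); cv2.imwrite(f"pics/{n}0.png",im[:,:,::-1]); print(n,vision.camera_info(n))
E
```

```text
pics
{'t': 0.0, 'joint_pos': array([-1.356472  ,  0.61594279, -0.01264881,  1.42488984,  0.00816077,
        1.10337882, -0.04041723]), 'dq': array([ 0.00017662, -0.00022964,  0.00166998, -0.00215378, -0.00072498,
       -0.00098812,  0.00018365]), 'joint_torque': array([-1.66135774e-04, -4.58934796e+01,  2.08981242e-01, -1.65739918e+01,
       -6.10643579e-02,  2.07377312e-02,  2.44140447e-04]), 'tcp_pos': array([154.830094  , 630.48077307, 217.46879552]), 'ee_rot': array([[ 2.38402341e-01, -5.41745029e-04, -9.71166325e-01],
       [ 9.71163084e-01, -2.50989652e-03,  2.38402945e-01],
       [-2.56668059e-03, -9.99996703e-01, -7.22424326e-05]]), 'wrist_force': array([-0.01271151,  0.0712222 ,  0.3278013 ]), 'wrist_torque': array([-0.01100411, -0.02406666,  0.0110719 ]), 'finger_gap': 92.95720017871216}
18.8
scene {'mtx': array([[417.89624747,   0.        , 284.80838062],
       [  0.        , 417.89624747, 210.49992094],
       [  0.        ,   0.        ,   1.        ]]), 'origin': array([-177.41354788,  673.75522565,  490.17434057]), 'attitude': array([[-0.47355845,  0.40062277, -0.78437478],
       [-0.88041911, -0.24018035,  0.40887112],
       [-0.02458833,  0.88420291,  0.46645538]])}
top {'mtx': array([[441.28815721,   0.        , 289.82606357],
       [  0.        , 441.28815721, 209.48076588],
       [  0.        ,   0.        ,   1.        ]]), 'origin': array([393.82965296, 297.34122427, 925.67996505]), 'attitude': array([[ 0.01502254,  0.99279043, -0.11891796],
       [-0.99987143,  0.01558259,  0.0037811 ],
       [ 0.00560689,  0.11884587,  0.99289688]])}
```

View pics/scene0.png

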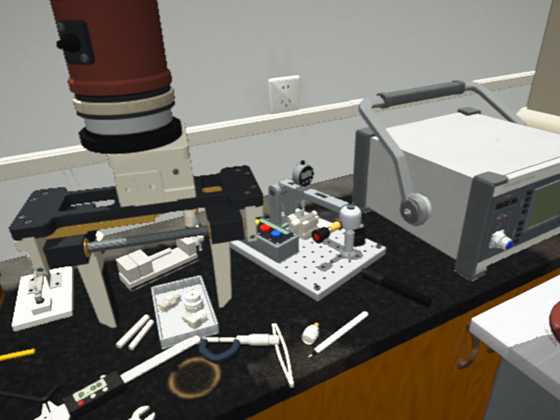

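View pics/top0.png

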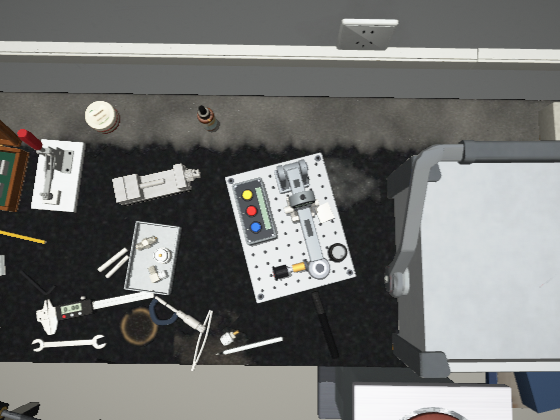

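The scene view shows the gauge at about (310,235), with the key box at (270,235), the knob at (320,236) and the instrument case to the right. In the top view the yellow key is at (247,195), red at (252,211), blue at (256,227), the black knob at (281,271) and the socket at (318,268). Next I measure these.

```bash
cat > h.py <<'E'
import numpy as np, cv2
from plant import telemetry, vision, ticket, r
def ray(n,u,v):
    c=vision.camera_info(n);K=c["mtx"]
    d=np.array([(u-K[0,2])/K[0,0],-(v-K[1,2])/K[1,1],-1.]);return c["origin"],c["attitude"]@d
def onz(n,u,v,z):
    o,d=ray(n,u,v);return o+d*(z-o[2])/d[2]
def proj(n,p):
    c=vision.camera_info(n);q=c["attitude"].T@(np.asarray(p,float)-c["origin"]);K=c["mtx"]
    return K[0,0]*q[0]/-q[2]+K[0,2],K[1,1]*-q[1]/-q[2]+K[1,2]
def tri(a,b):
    (o1,d1),(o2,d2)=ray("top",*a),ray("scene",*b)
    A=np.stack([d1,-d2],1);s=np.linalg.lstsq(A,o2-o1,rcond=None)[0]
    p,q=o1+s[0]*d1,o2+s[1]*d2;return (p+q)/2,np.linalg.norm(p-q)
def blobs(im,box,fn,amin=8):
    x0,y0,x1,y1=box;h=cv2.cvtColor(im[y0:y1,x0:x1],cv2.COLOR_RGB2HSV).astype(int)
    m=fn(h[...,0],h[...,1],h[...,2]).astype(np.uint8)
    n,l,s,c=cv2.connectedComponentsWithStats(m)
    return [(s[i,4],(c[i]+[x0,y0]).round(2)) for i in range(1,n) if s[i,4]>=amin]
C=dict(yellow=lambda h,s,v:(h>20)&(h<38)&(s>130)&(v>100),red=lambda h,s,v:((h<8)|(h>172))&(s>140)&(v>80),blue=lambda h,s,v:(h>100)&(h<125)&(s>140)&(v>80))
E
python3 - <<'E'
from h import *
t=cv2.imread("pics/top0.png")[:,:,::-1].copy();s=cv2.imread("pics/scene0.png")[:,:,::-1].copy()
P={}
for k,f in C.items():
    b=blobs(t,(225,150,285,250),f);print(k,b,blobs(s,(235,205,300,265),f,4))
    u=max(b,key=lambda z:z[0])[1];P[k]=onz("top",*u,67);print(P[k].round(1), np.round(proj("scene",P[k]),1))
d=P["yellow"]-P["blue"];print(np.linalg.norm(d),np.degrees(np.arctan2(d[1],d[0])))
h=cv2.cvtColor(t,cv2.COLOR_RGB2HSV)
m=((h[...,2]>110)&(h[...,1]<60)).astype(np.uint8);m[:145]=0;m[310:]=0;m[:,:215]=0;m[:,365:]=0
m=cv2.morphologyEx(m,cv2.MORPH_CLOSE,np.ones((9,9)));n,l,st,c=cv2.connectedComponentsWithStats(m);i=1+st[1:,4].argmax()
cs=max(cv2.findContours((l==i).astype(np.uint8),0,1)[0],key=cv2.contourArea)
bx=cv2.boxPoints(cv2.minAreaRect(cs));w=np.array([onz("top",*p,18) for p in bx]);print(bx,w.round(1));print([np.linalg.norm(w[i]-w[i-1]).round(1) for i in range(4)],w.mean(0))
for n,im,(x0,y0,x1,y1) in(("top",t,(225,145,365,310)),("scene",s,(230,150,390,300))):
    cv2.imwrite(f"pics/{n}z.png",cv2.resize(im[y0:y1,x0:x1,::-1],None,fx=3.6,fy=3.6,interpolation=cv2.INTER_CUBIC))
E
```

```text
yellow [(np.int32(76), array([246.84, 194.41]))] [(np.int32(20), array([257.1, 221.7]))]
[525.2 379.1  67. ] [254.6 221. ]
red [(np.int32(79), array([251.24, 210.52]))] [(np.int32(66), array([264.44, 227.61]))]
[493.4 369.6  67. ] [265.3 226.4]
blue [(np.int32(74), array([255.39, 226.69]))] [(np.int32(65), array([275.32, 233.38]))]
[461.8 360.7  67. ] [276.4 232.2]
65.96981265537019 16.152434855682156
[[223.22539 177.25647]
 [323.14767 150.96112]
 [356.25647 276.7746 ]
 [256.3342  303.06995]] [[568.1 434.   18. ]
 [627.7 225.6  18. ]
 [366.7 156.6  18. ]
 [311.2 358.7  18. ]]
[np.float64(267.8), np.float64(216.7), np.float64(270.0), np.float64(209.6)] [468.42403826 293.68876518  18.        ]
```

View pics/topz.png

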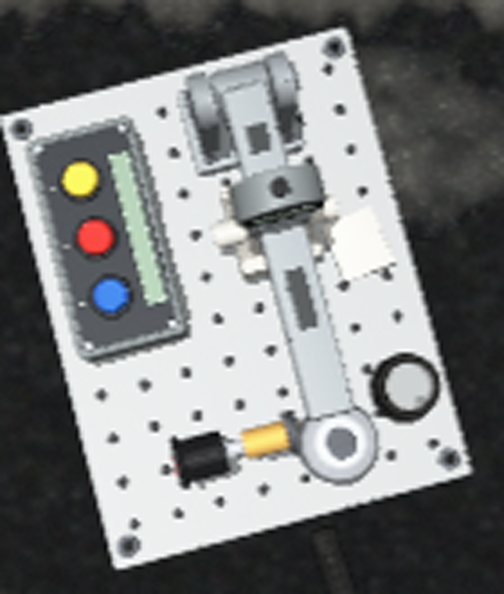

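View pics/scenez.png

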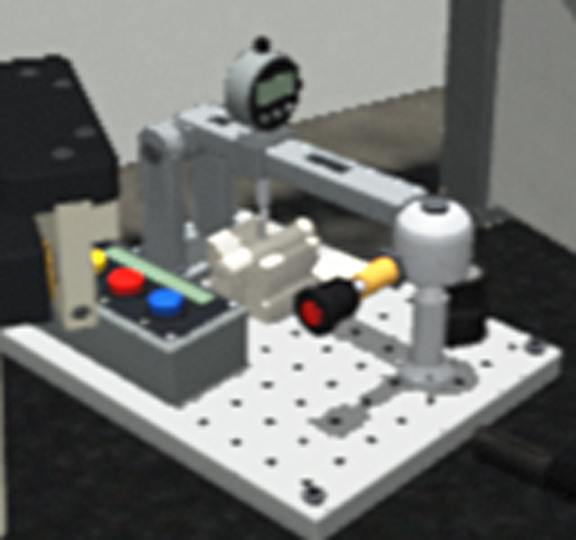

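```bash
python3 - <<'E'
from h import *
t=cv2.imread("pics/top0.png")[:,:,::-1].copy();s=cv2.imread("pics/scene0.png")[:,:,::-1].copy()
for k,a,b in(("red",(251.24,210.52),(264.44,227.61)),("blue",(255.39,226.69),(275.32,233.38))): print(k,tri(a,b))
a=np.radians(16.1);gx=np.array([np.cos(a),np.sin(a),0]);gy=np.array([-gx[1],gx[0],0])
red=np.array([493.4,369.6,67])
bl=lambda h,s,v:(v<55)
for n,im,box in(("top",t,(270,260,297,285)),("scene",s,(308,225,332,245))):
    for ar,c in blobs(im,box,bl): print(n,ar,c, onz(n,*c,91))
b=blobs(s,(308,225,332,250),C["red"],3);print("redcap scene",b)
g=lambda h,s,v:(h>12)&(h<30)&(s>110)&(v>120)
gt=blobs(t,(285,255,312,280),g);gs=blobs(s,(325,215,345,235),g);print(gt,gs,tri(gt[0][1],gs[0][1]),onz("top",*gt[0][1],97))
# plate frame guess: red key x=45
cen=np.array([468.4,293.7,0])
for nm,p in(("red",red),("gold",onz("top",*gt[0][1],95))):
    d=p-cen;print(nm,d@gx,d@gy)
print("ball exp from centre",cen-95*gx-30*gy, "hinge",cen+95*gx-30*gy)
soc=onz("top",225+341/3.6,145+443/3.6,123);print("socket top",soc,(soc-cen)@gx,(soc-cen)@gy)
E
```

```text
red (array([494.16515187, 370.54528881,  64.10762433]), np.float64(1.6060557786035312))
blue (array([462.52682097, 361.73750585,  64.09916894]), np.float64(1.8847904791005066))
top 121 [280.   271.67] [376.20057752 310.80396718  91.        ]
scene 147 [321.2  233.86] [377.97020281 309.95649179  91.        ]
redcap scene [(np.int32(28), array([316. , 236.5]))]
[(np.int32(87), array([298.61, 266.7 ]))] [(np.int32(76), array([334.86, 225.64]))] (array([385.56144051, 275.53047357,  94.60788004]), np.float64(1.5089808061323065)) [386.01107548 276.2137688   97.        ]
red 45.067661039590334 65.99027146800198
gold -84.03901966788446 6.0034918018035155
ball exp from centre [385.44541995 238.53173331   0.        ] hinge [567.99345924 291.22151744   0.        ]
socket top [384.40148737 238.75919677 123.        ] -95.93990971519152 -29.491960048419006
```

```bash
python3 - <<'E'
from h import *
t=cv2.imread("pics/top0.png")[:,:,::-1].copy()
a=np.radians(16.1);gx=np.array([np.cos(a),np.sin(a),0]);gy=np.array([-gx[1],gx[0],0]);cen=np.array([468.4,293.7,0])
v=t.max(2)[258:288,266:300];print(v[4:24])
ys,xs=np.nonzero(v<70)
p=np.array([onz("top",x+266,y+258,93)-cen for x,y in zip(xs,ys)]);X=p@gx;Y=p@gy
for y0 in range(20,70,2):
    m=(Y>=y0)&(Y<y0+2)
    if m.any(): print(y0,m.sum(),X[m].min().round(1),X[m].max().round(1))
print(telemetry.get_obs()["t"])
E
```

```text
[[181 106  96 217 238 238 238 238 238 238 238 238 238 238 238 238 238 238
  238 237 237 237 237 237 237 238 237 237 237 237 236 236 236 218]
 [170  87  82 181 231 238 238 238 238 238 238 238 238 238 238 238 238 238
  237 236 237 237 237 237 237 237 237 236 236 218 181 182 181 200]
 [202 123  88 217 238 238 238 238 238 239 238 238 238 238 237 237 237 220
  207 195 227 237 237 237 237 237 196 179 181 199 215 224 230 236]
 [239 239 239 239 238 238 238 237 238 238 238 237 237 237 197 154  97  41
   31  29 209 236 237 237 237 223 221 226 231 236 240 244 247 249]
 [239 239 239 239 239 238 184 100 214 237 198 164 105  50  37  27  28  29
   31  35  70 126 220 236 237 236 241 246 248 250 251 251 251 251]
 [239 239 239 239 239 216 119  30  64  89  59  29  30  33  33  33  35  35
   36  35  76 130 125 135 195 208 234 249 251 251 251 251 251 251]
 [239 239 239 239 238 238 156  33  30  30  33  34  35  34  36  33  30  35
   37  43  43 168 211 223 228 231 241 250 251 251 251 251 251 249]
 [238 239 239 239 239 238 157  38  32  35  36  35  34  33  37  40  45  51
   54  56  60  95 220 248 250 244 213 2
[... 1257 characters left out ...]
37 238 237 238 237 237 237 237 237 237]
 [239 239 239 239 239 239 239 238 186  86  33  71 216 189 144 143 223 238
  238 238 238 238 238 237 238 237 238 237 238 237 237 220 157 218]
 [239 239 239 239 239 239 239 239 238 167  88 126 222 238 190 146 222 238
  238 238 238 238 238 238 238 238 238 237 237 238 199 116  79 127]
 [239 239 239 239 239 239 239 239 238 238 239 238 239 238 239 238 238 238
  238 238 238 238 238 238 237 238 238 237 238 237 200 118  81 180]]
28 6 -93.7 -74.3
30 11 -93.2 -73.8
32 14 -94.5 -73.3
34 11 -94.0 -74.6
36 11 -93.5 -74.2
38 13 -93.0 -73.7
40 12 -94.3 -73.2
42 10 -93.8 -74.5
44 12 -93.3 -74.0
46 12 -92.8 -73.5
48 11 -92.3 -74.8
50 13 -93.6 -72.5
52 12 -94.9 -72.0
0.1
```

{"op": "step_arm", "data": {"rows": [{"hand":0,"tx":45,"ty":-31,"tz":0,"rz":-8},{"hand":0,"tx":90,"ty":-62,"rz":-16},{"hand":0,"tx":135,"ty":-93,"rz":-24},{"hand":0,"tx":180,"ty":-124,"rz":-32},{"hand":0,"tx":225,"ty":-155,"rz":-40}], "squeeze": 20}}

```text
validation failed for argument at $.ro...
```

{"op": "step_arm", "data": {"rows": [{"hand":0,"tx":45,"ty":-31,"tz":0,"rz":-7},{"hand":0,"tx":90,"ty":-62,"rz":-14},{"hand":0,"tx":130,"ty":-86,"rz":-20},{"hand":0,"tx":146,"ty":-97,"tz":-30,"rz":-20},{"hand":0,"tx":146,"ty":-97,"tz":-60,"rz":-20}]}}

```text
validation failed for argument at $.ro...
```

{"op": "step_arm", "data": {"rows": [{"hand":0,"tz":-20},{"hand":0,"tz":-40},{"hand":0,"tz":-60},{"hand":0,"tz":-66},{"hand":0,"tz":-66}]}}

```text
validation failed for argument at $.ro...
```

Every key is probably required in each row, so I will give all seven.

{"op": "step_arm", "data": {"rows": [{"hand":0,"tx":45,"ty":-31,"tz":0,"rx":0,"ry":0,"rz":-8},{"hand":0,"tx":90,"ty":-62,"tz":0,"rx":0,"ry":0,"rz":-16},{"hand":0,"tx":135,"ty":-93,"tz":0,"rx":0,"ry":0,"rz":-24},{"hand":0,"tx":180,"ty":-124,"tz":0,"rx":0,"ry":0,"rz":-32},{"hand":0,"tx":225,"ty":-155,"tz":0,"rx":0,"ry":0,"rz":-40}], "squeeze": 20}}

```text
t: 0.72
tcp_pos: [381.0, 474.9, 218.3]
ee_rot: [[0.81, -0.001, -0.587], [0.587, -0.001, 0.81], [-0.001, -1.0, -0.0]]
wrist_force: [0.4, -0.0, -0.2]
finger_gap: 47.4
```

{"op": "step_arm", "data": {"rows": [{"hand":0,"tx":45,"ty":-30,"tz":0,"rx":0,"ry":0,"rz":-7},{"hand":0,"tx":90,"ty":-60,"tz":0,"rx":0,"ry":0,"rz":-14},{"hand":0,"tx":130,"ty":-86,"tz":0,"rx":0,"ry":0,"rz":-20},{"hand":0,"tx":146,"ty":-97,"tz":-35,"rx":0,"ry":0,"rz":-20},{"hand":0,"tx":146,"ty":-97,"tz":-70,"rx":0,"ry":0,"rz":-20}]}}

```text
t: 1.35
tcp_pos: [528.2, 376.5, 147.6]
ee_rot: [[0.962, 0.002, -0.275], [0.275, -0.001, 0.962], [0.001, -1.0, -0.002]]
wrist_force: [-0.8, 1.0, -0.2]
finger_gap: 1.2
```

{"op": "step_arm", "data": {"rows": [{"hand":0,"tx":0,"ty":0,"tz":-25,"rx":0,"ry":0,"rz":0},{"hand":0,"tx":0,"ty":0,"tz":-50,"rx":0,"ry":0,"rz":0},{"hand":0,"tx":0,"ty":0,"tz":-60,"rx":0,"ry":0,"rz":0},{"hand":0,"tx":0,"ty":0,"tz":-60,"rx":0,"ry":0,"rz":0}]}}

```text
t: 1.85
tcp_pos: [525.6, 379.0, 88.0]
ee_rot: [[0.96, -0.001, -0.279], [0.279, -0.001, 0.96], [-0.002, -1.0, -0.0]]
wrist_force: [-0.9, -0.1, -0.3]
finger_gap: 0.3
```

```bash
python3 - <<'E'
from h import *
for n,(x0,y0,x1,y1) in(("top",(215,145,365,310)),("scene",(220,150,390,300))):
    im=vision.read_camera(n);cv2.imwrite(f"pics/{n}1.png",cv2.resize(im[y0:y1,x0:x1,::-1],None,fx=3.6,fy=3.6,interpolation=cv2.INTER_CUBIC))
E
```

```text
(no output)
```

View pics/scene1.png

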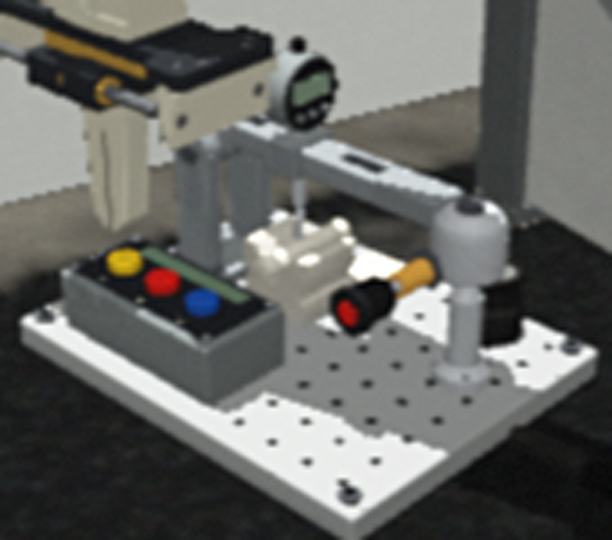

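Scene view: the closed fingertips are at about zoom (118,225), above the yellow key at (126,262). I check the alignment in numbers.

```bash
python3 - <<'E'
from h import *
im=vision.read_camera("scene");q=telemetry.get_obs()["tcp_pos"];print(q,"tcp px",proj("scene",q))
for (k,f),u in zip(C.items(),((246.84,194.41),(251.24,210.52),(255.39,226.69))):
    b=max(blobs(im,(240,205,300,265),f),key=lambda z:z[0]);p,e=tri(u,b[1]);print(k,b,p.round(1),e.round(1),onz("scene",*b[1],66).round(1))
cv2.imwrite("pics/scene2.png",cv2.resize(im[195:245,230:290,::-1],None,fx=9,fy=9,interpolation=cv2.INTER_CUBIC))
E
```

```text
[526.70421109 379.67661079  89.81509111] tcp px (np.float64(253.3503408212904), np.float64(211.12305789800837))
yellow (np.int32(57), array([254.  , 222.11])) [525.8 379.7  64.3] 1.0 [523.3 381.3  66. ]
red (np.int32(63), array([264.57, 227.7 ])) [494.1 370.4  63.9] 1.3 [491.3 372.4  66. ]
blue (np.int32(62), array([275.65, 233.47])) [462.4 361.5  63.9] 1.2 [459.6 363.5  66. ]
```

View pics/scene2.png

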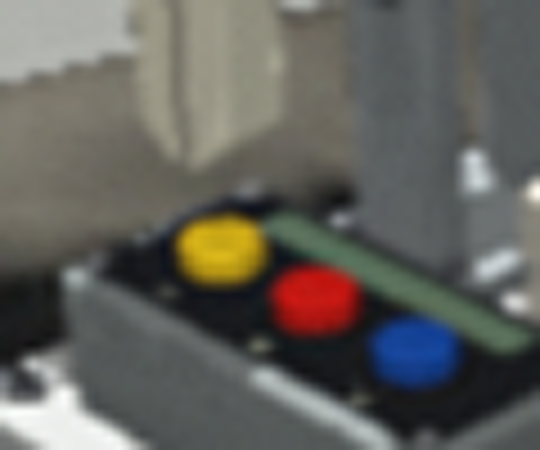

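{"op": "step_arm", "data": {"rows": [{"hand":0,"tx":0,"ty":0,"tz":-18,"rx":0,"ry":0,"rz":0},{"hand":0,"tx":0,"ty":0,"tz":-22,"rx":0,"ry":0,"rz":0},{"hand":0,"tx":0,"ty":0,"tz":-24,"rx":0,"ry":0,"rz":0},{"hand":0,"tx":0,"ty":0,"tz":-25,"rx":0,"ry":0,"rz":0}]}}

```text
t: 2.5
tcp_pos: [525.2, 378.9, 63.7]
ee_rot: [[0.96, -0.002, -0.279], [0.279, -0.001, 0.96], [-0.002, -1.0, -0.0]]
wrist_force: [-2.3, -0.4, 4.5]
finger_gap: 0.3
```

{"op": "step_arm", "data": {"rows": [{"hand":0,"tx":0,"ty":0,"tz":-1,"rx":0,"ry":0,"rz":0},{"hand":0,"tx":0,"ty":0,"tz":-2,"rx":0,"ry":0,"rz":0},{"hand":0,"tx":0,"ty":0,"tz":-2,"rx":0,"ry":0,"rz":0}]}}

```text
t: 2.88
tcp_pos: [525.3, 378.9, 63.3]
ee_rot: [[0.96, -0.002, -0.279], [0.279, -0.0, 0.96], [-0.002, -1.0, 0.0]]
wrist_force: [-4.1, -2.4, 10.6]
finger_gap: 0.2
```

Yellow is fully down: z stays at 63 while the force has risen to 10.6 N. Next I release it and go over to blue.

{"op": "step_arm", "data": {"rows": [{"hand":0,"tx":0,"ty":0,"tz":12,"rx":0,"ry":0,"rz":0},{"hand":0,"tx":0,"ty":0,"tz":25,"rx":0,"ry":0,"rz":0},{"hand":0,"tx":-32,"ty":-9,"tz":25,"rx":0,"ry":0,"rz":0},{"hand":0,"tx":-64,"ty":-18,"tz":25,"rx":0,"ry":0,"rz":0},{"hand":0,"tx":-64,"ty":-18,"tz":20,"rx":0,"ry":0,"rz":0}]}}

```text
t: 3.5
tcp_pos: [460.2, 361.7, 82.4]
ee_rot: [[0.96, -0.001, -0.281], [0.281, 0.001, 0.96], [-0.001, -1.0, 0.001]]
wrist_force: [-0.5, 0.6, 0.8]
finger_gap: 0.5
```

{"op": "step_arm", "data": {"rows": [{"hand":0,"tx":0,"ty":0,"tz":0,"rx":0,"ry":0,"rz":0},{"hand":0,"tx":0,"ty":0,"tz":-12,"rx":0,"ry":0,"rz":0},{"hand":0,"tx":0,"ty":0,"tz":-16,"rx":0,"ry":0,"rz":0},{"hand":0,"tx":0,"ty":0,"tz":-18,"rx":0,"ry":0,"rz":0},{"hand":0,"tx":0,"ty":0,"tz":-19,"rx":0,"ry":0,"rz":0}]}}

```text
t: 4.12
tcp_pos: [462.9, 361.2, 63.3]
ee_rot: [[0.96, 0.001, -0.279], [0.279, 0.0, 0.96], [0.001, -1.0, 0.0]]
wrist_force: [-0.4, -2.1, 9.0]
finger_gap: 0.6
```

{"op": "step_arm", "data": {"rows": [{"hand":0,"tx":0,"ty":0,"tz":-1,"rx":0,"ry":0,"rz":0},{"hand":0,"tx":0,"ty":0,"tz":-1,"rx":0,"ry":0,"rz":0}]}}

```text
t: 4.38
tcp_pos: [462.9, 361.2, 63.3]
ee_rot: [[0.96, 0.001, -0.279], [0.279, 0.001, 0.96], [0.002, -1.0, 0.0]]
wrist_force: [-1.5, -1.3, 9.7]
finger_gap: 0.3
```

Blue is fully down as well. Red is next.

{"op": "step_arm", "data": {"rows": [{"hand":0,"tx":0,"ty":0,"tz":12,"rx":0,"ry":0,"rz":0},{"hand":0,"tx":0,"ty":0,"tz":25,"rx":0,"ry":0,"rz":0},{"hand":0,"tx":16,"ty":5,"tz":25,"rx":0,"ry":0,"rz":0},{"hand":0,"tx":32,"ty":9,"tz":25,"rx":0,"ry":0,"rz":0},{"hand":0,"tx":32,"ty":9,"tz":20,"rx":0,"ry":0,"rz":0}]}}

```text
t: 5.0
tcp_pos: [495.0, 370.3, 82.1]
ee_rot: [[0.96, 0.001, -0.278], [0.278, 0.001, 0.96], [0.002, -1.0, 0.0]]
wrist_force: [-0.1, -0.5, 0.1]
finger_gap: 0.9
```

{"op": "step_arm", "data": {"rows": [{"hand":0,"tx":0,"ty":0,"tz":0,"rx":0,"ry":0,"rz":0},{"hand":0,"tx":0,"ty":0,"tz":-12,"rx":0,"ry":0,"rz":0},{"hand":0,"tx":0,"ty":0,"tz":-16,"rx":0,"ry":0,"rz":0},{"hand":0,"tx":0,"ty":0,"tz":-19,"rx":0,"ry":0,"rz":0},{"hand":0,"tx":0,"ty":0,"tz":-20,"rx":0,"ry":0,"rz":0}]}}

```text
t: 5.62
tcp_pos: [492.9, 370.1, 63.2]
ee_rot: [[0.96, -0.002, -0.279], [0.279, -0.0, 0.96], [-0.002, -1.0, 0.001]]
wrist_force: [-5.2, -2.4, 15.4]
finger_gap: 0.4
```

{"op": "step_arm", "data": {"rows": [{"hand":0,"tx":0,"ty":0,"tz":0,"rx":0,"ry":0,"rz":0},{"hand":0,"tx":0,"ty":0,"tz":0,"rx":0,"ry":0,"rz":0}]}}

```text
t: 5.88
tcp_pos: [492.9, 370.1, 63.3]
ee_rot: [[0.96, -0.002, -0.279], [0.279, 0.0, 0.96], [-0.002, -1.0, 0.001]]
wrist_force: [-4.1, -1.5, 11.7]
finger_gap: 0.8
```

{"op": "step_arm", "data": {"rows": [{"hand":65,"tx":0,"ty":0,"tz":30,"rx":0,"ry":0,"rz":0},{"hand":65,"tx":0,"ty":0,"tz":75,"rx":0,"ry":0,"rz":0},{"hand":65,"tx":-40,"ty":-20,"tz":75,"rx":0,"ry":0,"rz":0},{"hand":65,"tx":-80,"ty":-40,"tz":75,"rx":0,"ry":0,"rz":0},{"hand":65,"tx":-117,"ty":-60,"tz":75,"rx":0,"ry":0,"rz":0}]}}

```text
t: 6.5
tcp_pos: [375.5, 309.6, 136.6]
ee_rot: [[0.96, -0.0, -0.279], [0.279, 0.0, 0.96], [-0.0, -1.0, 0.0]]
wrist_force: [-1.5, 0.3, 1.0]
finger_gap: 45.7
```

{"op": "step_arm", "data": {"rows": [{"hand":65,"tx":0,"ty":0,"tz":0,"rx":0,"ry":0,"rz":0},{"hand":65,"tx":0,"ty":0,"tz":0,"rx":0,"ry":0,"rz":0}]}}

```text
t: 6.75
tcp_pos: [378.0, 310.9, 137.0]
ee_rot: [[0.96, 0.002, -0.279], [0.279, 0.001, 0.96], [0.002, -1.0, 0.001]]
wrist_force: [-0.3, -0.3, -0.6]
finger_gap: 59.7
```

```bash
python3 - <<'E'
from h import *
o=telemetry.get_obs();print(o["tcp_pos"],o["wrist_force"],o["finger_gap"],o["t"])
for n,(x0,y0,x1,y1) in(("top",(215,145,365,310)),("scene",(220,150,390,300))):
    im=vision.read_camera(n);cv2.imwrite(f"pics/{n}3.png",cv2.resize(im[y0:y1,x0:x1,::-1],None,fx=3.6,fy=3.6,interpolation=cv2.INTER_CUBIC))
E
```

```text
[378.02828061 310.94850035 136.97368978] [-0.26312342 -0.34280433 -0.63121357] 59.73656224927167 6.75
```

View pics/scene3.png

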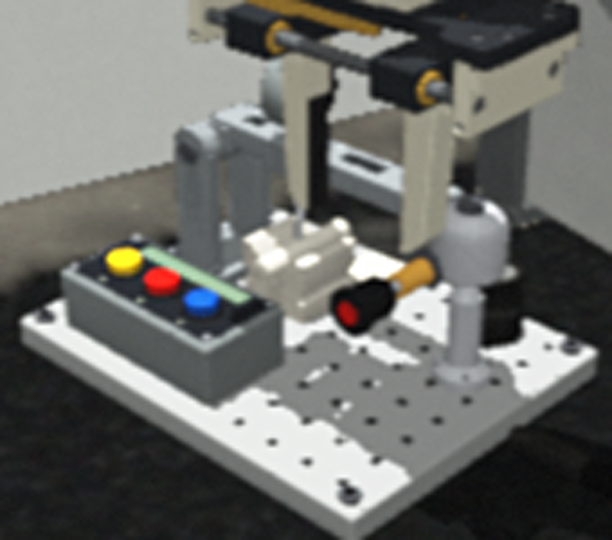

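View pics/top3.png

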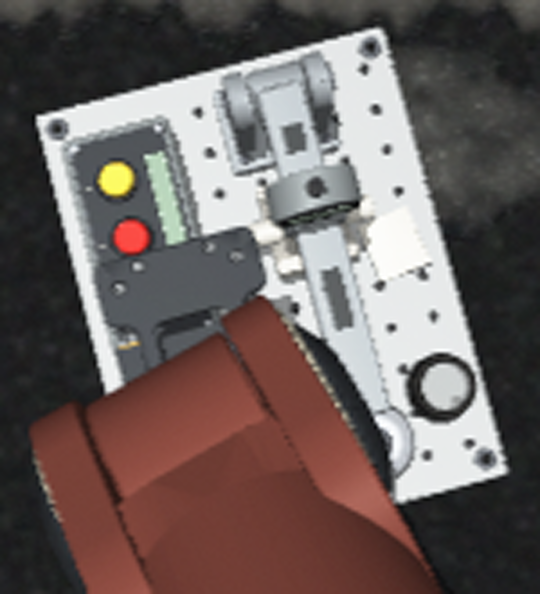

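The scene view shows the open fingers straddling the knob line: tips at zoom (300,225) and (415,250), knob at (360,303). Now I descend.

{"op": "step_arm", "data": {"rows": [{"hand":65,"tx":0,"ty":0,"tz":-25,"rx":0,"ry":0,"rz":0},{"hand":65,"tx":0,"ty":0,"tz":-45,"rx":0,"ry":0,"rz":0},{"hand":65,"tx":0,"ty":0,"tz":-58,"rx":0,"ry":0,"rz":0},{"hand":65,"tx":0,"ty":0,"tz":-65,"rx":0,"ry":0,"rz":0},{"hand":65,"tx":0,"ty":0,"tz":-65,"rx":0,"ry":0,"rz":0}]}}

```text
t: 7.48
tcp_pos: [377.2, 310.3, 71.4]
ee_rot: [[0.96, -0.0, -0.279], [0.279, -0.0, 0.96], [-0.0, -1.0, -0.0]]
wrist_force: [-0.1, 0.0, -0.3]
finger_gap: 60.5
```

```bash
python3 - <<'E'
from h import *
im=vision.read_camera("scene");o=telemetry.get_obs();q=o["tcp_pos"];print(q,o["wrist_force"]); print(proj("scene",q),proj("scene",q+[0,0,18.8]))
cv2.imwrite("pics/scene4.png",cv2.resize(im[190:265,285:375,::-1],None,fx=8,fy=8,interpolation=cv2.INTER_CUBIC))
E
```

```text
[377.37415628 310.41237524  71.80870766] [0.41598341 0.39716601 0.70148229]
(np.float64(321.0015686715147), np.float64(242.90255981362026)) (np.float64(321.16286452978636), np.float64(234.25104339770863))
```

View pics/scene4.png

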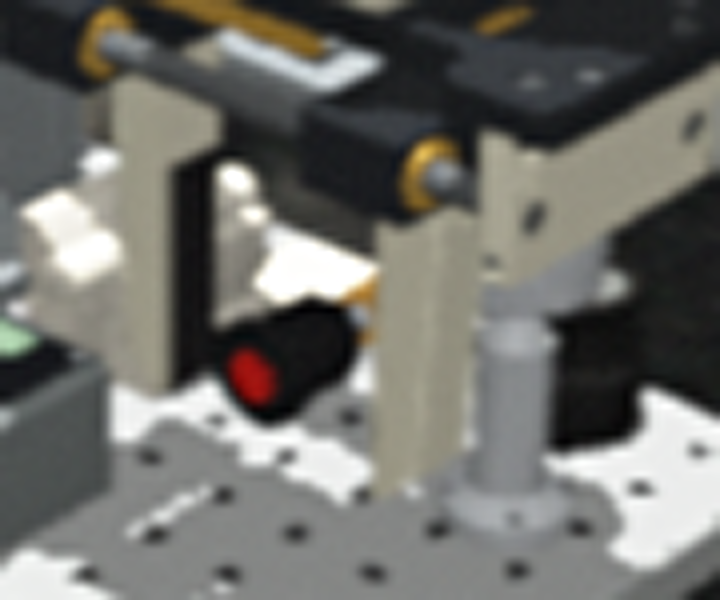

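The knob sits between the fingers and its centre, near pixel (321,235), matches the projected grasp point. Now I close on it.

{"op": "step_arm", "data": {"rows": [{"hand":0,"tx":0,"ty":0,"tz":0,"rx":0,"ry":0,"rz":0},{"hand":0,"tx":0,"ty":0,"tz":0,"rx":0,"ry":0,"rz":0},{"hand":0,"tx":0,"ty":0,"tz":0,"rx":0,"ry":0,"rz":0},{"hand":0,"tx":0,"ty":0,"tz":0,"rx":0,"ry":0,"rz":0},{"hand":0,"tx":0,"ty":0,"tz":0,"rx":0,"ry":0,"rz":0}], "squeeze": 30}}

```text
t: 8.15
tcp_pos: [376.6, 310.1, 71.7]
ee_rot: [[0.96, -0.001, -0.279], [0.279, -0.0, 0.96], [-0.001, -1.0, 0.0]]
wrist_force: [-1.1, 0.5, 1.6]
finger_gap: 20.9
```

{"op": "step_arm", "data": {"rows": [{"hand":0,"tx":0,"ty":0,"tz":0,"rx":0,"ry":0,"rz":0},{"hand":0,"tx":0,"ty":0,"tz":0,"rx":0,"ry":0,"rz":0}]}}

```text
t: 8.4
tcp_pos: [376.6, 310.1, 71.7]
ee_rot: [[0.96, -0.001, -0.279], [0.279, -0.0, 0.96], [-0.001, -1.0, 0.0]]
wrist_force: [-1.7, 0.3, 2.4]
finger_gap: 21.1
```

{"op": "step_arm", "data": {"rows": [{"hand":0,"tx":-1.4,"ty":4.8,"tz":0,"rx":0,"ry":0,"rz":0},{"hand":0,"tx":-2.8,"ty":9.6,"tz":0,"rx":0,"ry":0,"rz":0},{"hand":0,"tx":-4.2,"ty":14.4,"tz":0,"rx":0,"ry":0,"rz":0},{"hand":0,"tx":-5.0,"ty":17.3,"tz":0,"rx":0,"ry":0,"rz":0},{"hand":0,"tx":-5.0,"ty":17.3,"tz":0,"rx":0,"ry":0,"rz":0}]}}

```text
t: 9.02
tcp_pos: [372.0, 326.5, 71.6]
ee_rot: [[0.96, -0.0, -0.279], [0.279, -0.002, 0.96], [-0.001, -1.0, -0.002]]
wrist_force: [-1.2, -5.9, 5.3]
finger_gap: 21.1
```

{"op": "step_arm", "data": {"rows": [{"hand":0,"tx":-0.6,"ty":1.9,"tz":0,"rx":0,"ry":0,"rz":0},{"hand":0,"tx":-0.8,"ty":2.9,"tz":0,"rx":0,"ry":0,"rz":0},{"hand":0,"tx":-0.8,"ty":2.9,"tz":0,"rx":0,"ry":0,"rz":0}]}}

```text
t: 9.4
tcp_pos: [371.3, 328.9, 71.6]
ee_rot: [[0.961, -0.0, -0.278], [0.278, -0.002, 0.961], [-0.001, -1.0, -0.002]]
wrist_force: [-1.0, -7.3, 5.2]
finger_gap: 21.2
```

```bash
python3 - <<'E'
from h import *
im=vision.read_camera("scene");o=telemetry.get_obs();q=o["tcp_pos"];print(q,o["wrist_force"],o["finger_gap"]); print(proj("scene",q),proj("scene",q+[0,0,18.8]))
cv2.imwrite("pics/scene5.png",cv2.resize(im[190:265,285:375,::-1],None,fx=8,fy=8,interpolation=cv2.INTER_CUBIC))
E
```

```text
[371.26454949 328.86120661  71.61388058] [ 0.20485602 -5.78027924  4.55890646] 21.301786058850478
(np.float64(314.30532859451785), np.float64(247.26364914053522)) (np.float64(314.39174652270253), np.float64(238.5228152659004))
```

View pics/scene5.png

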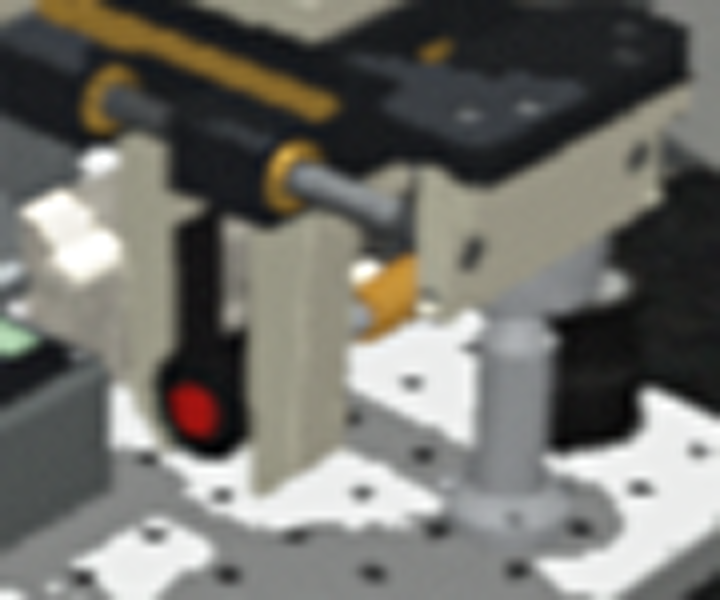

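The knob moved with the fingers: the red end is now at zoom (195,410), and the TCP is out 19.5 mm at about 6 N. A little more brings it onto the stop.

{"op": "step_arm", "data": {"rows": [{"hand":0,"tx":-0.6,"ty":1.9,"tz":0,"rx":0,"ry":0,"rz":0},{"hand":0,"tx":-0.8,"ty":2.9,"tz":0,"rx":0,"ry":0,"rz":0},{"hand":0,"tx":-0.8,"ty":2.9,"tz":0,"rx":0,"ry":0,"rz":0}]}}

```text
t: 9.82
tcp_pos: [371.1, 329.5, 71.6]
ee_rot: [[0.961, -0.0, -0.277], [0.277, -0.005, 0.961], [-0.002, -1.0, -0.005]]
wrist_force: [0.7, -9.4, 6.3]
finger_gap: 21.5
```

It is on its stop: only 0.6 mm of a 3 mm command was followed, and the force is 9.4 N. Next I lift along the hinge arc.

{"op": "step_arm", "data": {"rows": [{"hand":0,"tx":-0.2,"ty":0,"tz":3,"rx":0,"ry":0,"rz":0},{"hand":0,"tx":-0.4,"ty":-0.1,"tz":7,"rx":0,"ry":0,"rz":0},{"hand":0,"tx":-0.5,"ty":-0.1,"tz":11,"rx":0,"ry":0,"rz":0},{"hand":0,"tx":-0.5,"ty":-0.1,"tz":15,"rx":0,"ry":0,"rz":0},{"hand":0,"tx":-0.5,"ty":-0.1,"tz":18,"rx":0,"ry":0,"rz":0}]}}

```text
t: 10.45
tcp_pos: [370.6, 329.3, 88.5]
ee_rot: [[0.961, -0.0, -0.277], [0.277, -0.006, 0.961], [-0.002, -1.0, -0.006]]
wrist_force: [2.2, -8.0, -3.7]
finger_gap: 21.2
```

```bash
python3 - <<'E'
from h import *
im=vision.read_camera("scene");o=telemetry.get_obs();q=o["tcp_pos"];print(q,o["wrist_force"],o["finger_gap"])
cv2.imwrite("pics/scene6.png",cv2.resize(im[150:270,270:400,::-1],None,fx=5,fy=5,interpolation=cv2.INTER_CUBIC))
E
```

```text
[370.61829788 329.31464598  88.75095342] [ 2.14700875 -7.94925134 -3.64942062] 21.04777534039718
```

View pics/scene6.png

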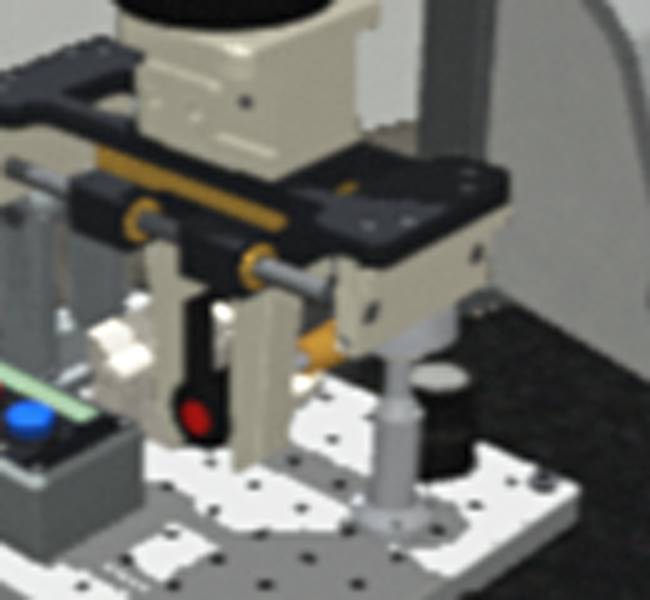

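The socket is rising off the ball with about 3.7 N of load. I continue.

{"op": "step_arm", "data": {"rows": [{"hand":0,"tx":0.1,"ty":0,"tz":4,"rx":0,"ry":0,"rz":0},{"hand":0,"tx":0.3,"ty":0.1,"tz":8,"rx":0,"ry":0,"rz":0},{"hand":0,"tx":0.6,"ty":0.2,"tz":12,"rx":0,"ry":0,"rz":0},{"hand":0,"tx":0.9,"ty":0.3,"tz":15,"rx":0,"ry":0,"rz":0},{"hand":0,"tx":1.3,"ty":0.4,"tz":18,"rx":0,"ry":0,"rz":0}]}}

```text
t: 11.12
tcp_pos: [371.7, 329.6, 106.4]
ee_rot: [[0.961, -0.001, -0.277], [0.277, -0.007, 0.961], [-0.003, -1.0, -0.006]]
wrist_force: [3.1, -8.8, -3.0]
finger_gap: 21.3
```

{"op": "step_arm", "data": {"rows": [{"hand":0,"tx":0.5,"ty":0.2,"tz":4,"rx":0,"ry":0,"rz":0},{"hand":0,"tx":1.1,"ty":0.3,"tz":8,"rx":0,"ry":0,"rz":0},{"hand":0,"tx":1.8,"ty":0.5,"tz":12,"rx":0,"ry":0,"rz":0},{"hand":0,"tx":2.4,"ty":0.7,"tz":15,"rx":0,"ry":0,"rz":0},{"hand":0,"tx":3.0,"ty":0.9,"tz":18,"rx":0,"ry":0,"rz":0}]}}

```text
t: 11.75
tcp_pos: [374.6, 330.4, 124.3]
ee_rot: [[0.961, -0.001, -0.277], [0.277, -0.007, 0.961], [-0.003, -1.0, -0.006]]
wrist_force: [2.7, -9.2, -2.8]
finger_gap: 20.9
```

{"op": "step_arm", "data": {"rows": [{"hand":0,"tx":1.0,"ty":0.3,"tz":4,"rx":0,"ry":0,"rz":0},{"hand":0,"tx":2.1,"ty":0.6,"tz":8,"rx":0,"ry":0,"rz":0},{"hand":0,"tx":3.2,"ty":0.9,"tz":12,"rx":0,"ry":0,"rz":0},{"hand":0,"tx":4.4,"ty":1.2,"tz":16,"rx":0,"ry":0,"rz":0},{"hand":0,"tx":5.1,"ty":1.5,"tz":19,"rx":0,"ry":0,"rz":0}]}}

```text
t: 12.38
tcp_pos: [379.7, 331.9, 143.3]
ee_rot: [[0.961, -0.001, -0.277], [0.277, -0.007, 0.961], [-0.003, -1.0, -0.007]]
wrist_force: [2.3, -8.0, -3.4]
finger_gap: 21.0
```

{"op": "step_arm", "data": {"rows": [{"hand":0,"tx":0,"ty":0,"tz":0,"rx":0,"ry":0,"rz":0},{"hand":0,"tx":0,"ty":0,"tz":0,"rx":0,"ry":0,"rz":0},{"hand":0,"tx":0,"ty":0,"tz":0,"rx":0,"ry":0,"rz":0},{"hand":0,"tx":0,"ty":0,"tz":0,"rx":0,"ry":0,"rz":0}]}}

```text
t: 12.88
tcp_pos: [379.7, 331.9, 143.2]
ee_rot: [[0.961, -0.001, -0.277], [0.277, -0.007, 0.961], [-0.003, -1.0, -0.007]]
wrist_force: [2.2, -8.0, -3.0]
finger_gap: 21.1
```

```bash
python3 - <<'E'
from h import *
im=vision.read_camera("scene");tp=vision.read_camera("top");o=telemetry.get_obs();q=o["tcp_pos"];print(q,o["wrist_force"],o["finger_gap"],o["t"],abs(o["dq"]).max())
cv2.imwrite("pics/scene7.png",cv2.resize(im[120:285,220:400,::-1],None,fx=4,fy=4,interpolation=cv2.INTER_CUBIC))
cv2.imwrite("pics/top7.png",cv2.resize(tp[145:310,215:365,::-1],None,fx=3.6,fy=3.6,interpolation=cv2.INTER_CUBIC))
E
```

```text
[379.7095877  331.88143613 143.2064368 ] [ 1.93526102 -7.85703055 -3.33869611] 21.090460818425203 12.975 0.0013144507608183669
```

View pics/scene7.png

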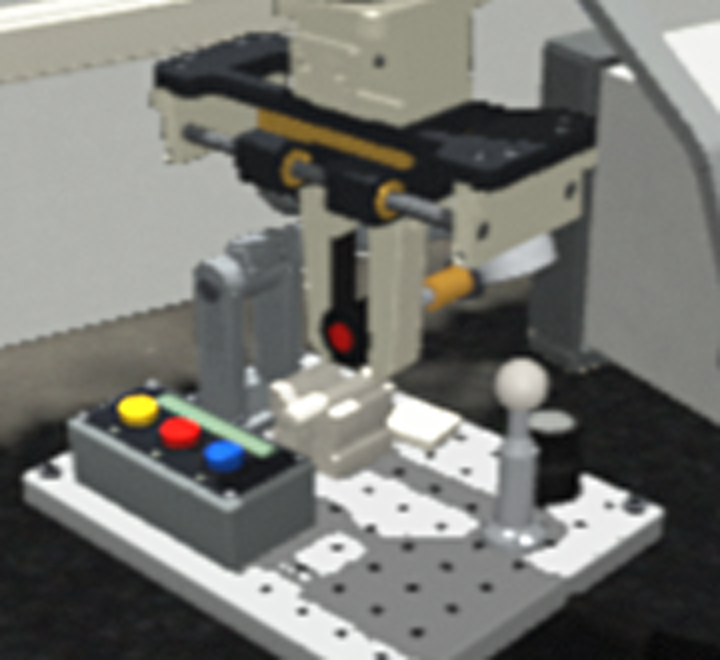

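View pics/top7.png

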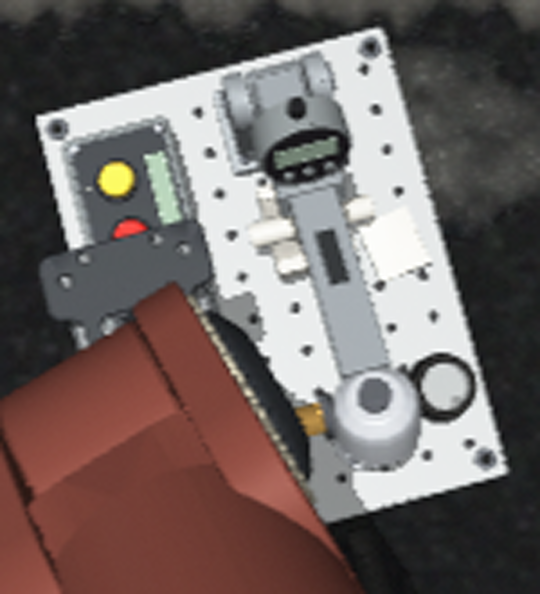

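The scene view shows the ball bare at zoom (522,383), with the socket well above it. The knob is still gripped, and the loupe, block and V block are where they were. The knob has risen 71.6 mm, which puts the socket about 75 mm above the ball, and the arm is still.

```bash
python3 - <<'E'
from plant import ticket
print(ticket.job_done())
E
```

```text
the job is handed in; nothing more can be done
None
```

I pressed yellow, then blue, then red, one at a time. I then pulled the latch knob out to its stop, lifted the gauge arm by the knob, and handed the job in at about 13 s while still holding it.

- **Keys:** each key went fully down. The fingers stopped at about 63.3 mm height (top of key 67 mm when up) while the force rose to about 10–15 N, well above the 4.2 N needed at the bottom.
- **Latch:** it moved about 20 mm. It is on its stop, since the last 3 mm of command moved it only 0.6 mm and the force rose to 9.4 N. It was still pulling back with about 8 N at the end.
- **Lift:** the knob rose about 71.6 mm, which puts the socket about 75 mm above the ball by calculation from the hinge geometry. The top picture shows the socket clear of the ball.
- **Hold:** in the last two readings before handing in, the finger opening stayed at 21.1 mm, the load at about 3 N and the arm was still.
- **Left in place:** the V block, gauge block and loupe look unmoved in the pictures. I did not see the pin itself clearly, but nothing came near it.

No check failed. The two cameras disagreed by 1–2 mm, within their calibration. The knob sits about 11 mm nearer the hinge than the ball, so I used its measured position.

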